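# Clamp the mended pot

## Task

The mended terracotta pot on the sliding carriage needs its glued joint pressed: push the carriage fully home by its blue knob, then swing the orange-pegged latch all the way round behind the carriage to lock it. Then flip the red safety catch right over to the side to free the lever, pull the lever's black grip towards the robot base as far as it goes, and finish still gripping it there, because the lever is sprung and must be held. Leave the spray bottle, the spare pot, the twine and the cup where they are.

Things in the scene. Friction and masses are not known exactly. Their poses are not given: they have to be found in the camera images.
- clamp: Pot clamp: wooden base board 210 x 500 x 18 mm fixed on the bench, turned slightly each run. Origin on the bench surface; board spans -120..+90 mm in its x, +-250 mm in its y. Axes used below: x roughly away from the robot base, y to its left, z up. Carriage on the -y side; green pad housing (70 x 34 mm, top at 106 mm) at y +105 mm; lever and catch at y +170 mm.
- carriage (a joint): Slide of the aluminium carriage (110 x 150 mm, top 36 mm high) along clamp +y; m. 0 = fully out, 0.12 = fully home at its stop; starts 0 to 0.04. Stays where left, slides at about 2 N. The mended pot (90 mm wide rim, 108 mm above the bench) is fixed on it; pot axis at clamp x 0, 75 mm to +y of the knob.
- carriage_knob (a point): Centre of the blue knob on the carriage: upright cylinder 22 mm diameter, 35 mm tall, its top 125 mm above the bench and this point 107.5 mm; on a 12 mm post. Grip it from above or push it towards clamp +y. 30 mm towards clamp +x of the pot's axis line.
- latch (a joint): Turn latch, vertical hinge; rad. 0 = arm points to clamp -y beside the carriage's path (open); 1.57 = arm points to clamp +x across behind the carriage (locked, at its stop). Closes counter-clockwise seen from above. Starts 0 to 0.2, stays where left, 1 to 2 N at the peg. The arm hits the carriage if that is not home.
- latch_hinge (a point): Point on the latch's vertical hinge axis, 30 mm above the bench, at clamp x -85 mm, y -125 mm.
- latch_peg (a point): Centre of the orange peg at the end of the latch arm, 60 mm from the hinge axis: upright cylinder 20 mm diameter, 42 mm tall, top 115 mm above the bench, this point 94 mm; on a 12 mm post. The steel arm below it reaches 38 mm above the bench.
- catch (a joint): Red safety catch, hinge along clamp x; rad. 0 = upright (leaning 0.15 rad to clamp -y), its dog stands in front of the lever and stops it almost at once (about 0.02 rad); 1.62 = tab and dog lie flat to clamp +y, lever free. Pushed beyond about 0.6 it falls over by itself and stays. Takes under 1 N.
- catch_hinge (a point): Point on the catch's horizontal axis directly below the tab, 45 mm above the bench, at clamp x -85 mm, y +170 mm.
- catch_tab (a point): Upper end of the red tab, 65 mm from the axis; the tab is a flat red paddle 24 mm (clamp x) by 10 mm by 66 mm long, on the robot's side of the lever, its top 115 mm above the bench when upright. Push it sideways to clamp +y.
- lever (a joint): Sprung lever, hinge along the clamp's y; rad. 0 = leaning 0.3 rad away from the robot base (rest), grows as the grip is pulled towards clamp -x, 0.9 = at its stop, leaning 0.6 rad the other way, pad pressing the pot. Springs back to 0 if let go; holding it at 0.9 takes about 8 to 12 N at the grip.
- lever_hinge (a point): Point on the lever's hinge axis, 45 mm above the bench, at clamp x +14 mm, y +170 mm.
- lever_grip (a point): Middle of the lever's black grip bar, 170 mm from the hinge axis (207 mm above the bench at rest, 185 mm at the stop): round bar 22 mm diameter, 96 mm long along the clamp's y, held at both ends by steel arms 45 mm either side so that the middle is free below for about 60 mm.
- spray: Bystander: yellow plastic spray bottle, 76 mm diameter, 220 mm tall, upright; origin under its centre.
- pot: Bystander: spare terracotta pot, 110 mm across the rim, 100 mm tall; origin under its centre.
- twine: Bystander: spool of twine, 64 mm diameter, 60 mm tall; origin under its centre. It and the cup stand at opposite ends of the clamp, either way round.
- cup: Bystander: blue ceramic cup, 70 mm diameter, 70 mm tall; origin under its centre.

How it is judged (in metres and radians):
On the way, in this order (a step that is already met when the one before it is completed fails the run):
1. the carriage is fully home (value of joint carriage above 0.112 m), for 0.1 s.
2. the latch is turned behind the carriage (value of joint carriage above 0.112 m and value of joint latch above 1.35 rad), for 0.1 s.
3. the safety catch is flipped over, the lever still at rest (value of joint catch above 1.3 rad and value of joint lever below 0.25 rad), for 0.1 s.
4. the lever is pulled to its stop (value of joint lever above 0.8 rad), for 0.2 s.
At the end, for the whole second after the job is handed in: The program ends holding: the fingers still bear on the lever (over 2 N) and keep it within 0.1 rad of its stop (joint above 0.8) through the last second, with the catch flipped over (above 1.3 rad), the latch turned (above 1.35 of 1.57 rad) and the carriage within 8 mm of home (all of step 2 and value of joint catch above 1.3 rad and value of joint lever above 0.8 rad and contact force between the fingers and lever above 2 N); the arm keeps its last pose, push and grip.
It fails at once if the lever is forced past the closed safety catch (value of joint catch below 1 rad and value of joint lever above 0.35 rad).
It fails at once if the spray bottle, spare pot, twine spool or cup is disturbed (moved over 40 mm) (distance of any of spray, pot, twine, cup from where it was at the start of the episode above 0.04 m).
It also fails if it takes over 72 s, if anything falls off the work surface, if the arm or the gripper's body presses on something with over 40 N, if the wrist force passes 120 N, or if a joint passes its speed limit or range.

## Robot

A 6-joint arm with a two-finger parallel gripper is mounted at the origin on the work surface. World frame = base frame: x ahead of the robot, y to its left, z up, the work surface at z = 0. Lengths are in mm, angles in rad, forces in N, time in s.
With the tool pointing down it reaches from about 400 to 925 mm from the base axis. Payload 12.5 kg.
Tool frame: the origin (TCP) lies midway between the tips of the shut fingers; the grasp point (between the pads) lies 19 mm behind it; x points along the fingers, y is the direction in which the jaws open and shut, and the axes are right-handed (so a half turn about x gives the same grasp; the last joint's range is limited). The gripper opens to 95 mm and grips with 3 to 60 N. Pads are 20 mm wide; open, the fingers measure 119 mm over their backs; the gripper's body (75 mm by 180 mm) begins 59 mm behind the grasp point.
Start: joints at [-1.348, 0.491, 1.559, -0, 1.092, -0.106], TCP at [201.841, -591.532, 191.861] pointing down, gripper open.
Joint ranges: [-3.1, 3.1], [-0.84, 2.19], [0.05, 2.79], [-1.13, 4.28], [0.06, 2.93], [-2.69, 2.69]. Speed limits (rad/s): [2.22, 2.22, 2.79, 3.14, 3.14, 3.14].

## Interface

Orientations are given as [roll, pitch, yaw] about the fixed x, y, z axes, in that order (R = Rz(yaw) Ry(pitch) Rx(roll)).
In Python, from cell import state, read_camera, job_done gives the robot as it stands.
- The arm moves only by the tool move_arm, never from a script. Its argument "targets" is a list of rows, each a list of 7 numbers: the shift along the world's x, y, z in m, then the turn, a rotation vector about the world's x, y, z in degrees, then the gripper's target within -1 to 1 (fully open at 1, half-way at 0, shut at -1). In form: [[dx, dy, dz, wx, wy, wz, hand], ...]. A call has 1 to 10 rows; each row is the pose to reach, as a shift and turn from the pose commanded when the call began; what a row does not reach only later rows make up. A row lasts 1/10 s, in which the tool goes at most 50 mm and 8.59 degrees, less where a joint would pass 70% of its speed; a pose out of reach is approached as far as the arm can. A call with a gripper value outside its range is refused whole. The fingers move at their own pace and stop on an object; the grip force is fixed at half the most. Time passes only in rows, so rows that repeat a pose let the fingers close. It gives the time, the measured TCP pose, the force and the opening at its end, in the units of the state.
- state(): the state, without advancing time (a new reading comes with each control period).
- read_camera(name): name is "side" or "top"; returns a dict with "img" (420x560x3 uint8, blue, green, red), "mtx" (3x3 intrinsics, pixels), "k1" (the pictures are not rectified: a ray, as slopes to the right and down, at radius r is drawn at 1 + k1 r^2 times it, then the intrinsics apply), "cam_to_world" (4x4, takes a point from camera to world coordinates). Camera axes: x right, y up, looking along -z (the intrinsics and any distortion apply to the point x, -y, -z); pixel columns grow to the right and rows downward; lengths in mm; the calibration is good to about 2 mm. A picture is of the moment at which its call begins. There is no depth.
- job_done(): hands the job in, once; it reports no verdict.
The state is a dict: "t": time; "joints": joint angles; "qvel": joint speeds; "tau": joint torques, N m; "eef_pos": TCP position; "tcp_rot": TCP orientation; "ft_force": force on the tool from outside, world axes, zero at the start; "moment": the same for the moment, N m; "opening": opening from 0.0 (shut) to 1.0 (fully open).
Only numpy, scipy, OpenCV 4.12 (cv2) and the standard library are available. Lean on these libraries where they do the work, as an engineer would, in place of code of your own. Each camera call takes 0.05 s, during which the arm holds its last target.

## Working session

There is one attempt and no reset: what is moved stays moved. The work goes in short steps, Python scripts to look and compute and a tool call to move; the robot and the scene stay as the last step left them, time stands still between calls to the robot, and variables do not carry over. Pictures are saved under pics/ and viewed, and the job is handed in when it is done.

Besides the shell and the picture viewer there is one more tool, called as name([rows], argument=value, ...), one row to a line, values as JSON. move_arm: Moves the arm, as the interface text tells. Its arguments: {"type":"object","properties":{"targets":{"type":"array"}},"required":["targets"]}

```bash
mkdir -p pics; ls; python3 - <<'E'
from cell import *
import cv2
print(state())
for n in("side","top"):
    c=read_camera(n); cv2.imwrite(f"pics/{n}0.png",c["img"]); print(n,c["mtx"],c["k1"],c["cam_to_world"])
E
```

```text
pics
{'t': 0.0, 'joints': array([-1.34758942e+00,  4.91527306e-01,  1.55947268e+00, -3.85090408e-05,
        1.09172943e+00, -1.05620893e-01]), 'qvel': array([-0.00191675,  0.0005495 , -0.00076061, -0.00153143,  0.00017549,
        0.00102692]), 'tau': array([-3.03803827e-04, -6.12637281e+01, -2.58177602e+01,  6.92003011e-02,
        4.83433949e-02, -7.90552281e-05]), 'eef_pos': array([ 201.7684597 , -591.22829495,  191.27381428]), 'tcp_rot': array([-1.64638155,  1.56965905,  1.82405668]), 'ft_force': array([-0.01024161,  0.0729454 , -0.59957868]), 'moment': array([-0.06949438,  0.01098897, -0.0322966 ]), 'opening': 0.9998097483484478}
side [[439.31342858   0.         276.2502839 ]
 [  0.         439.31342858 212.55849088]
 [  0.           0.           1.        ]] -0.0212508268955036 [[-8.01442721e-01  4.39313853e-01 -4.05823734e-01  7.01200200e+01]
 [-5.98071528e-01 -5.88574266e-01  5.43958436e-01  6.11139757e+02]
 [ 1.11069803e-04  6.78663150e-01  7.34449669e-01  1.00796897e+03]
 [ 0.00000000e+00  0.00000000e+00  0.00000000e+00  1.00000000e+00]]
top [[487.45484951   0.         283.63899048]
 [  0.         487.45484951 208.79960451]
 [  0.           0.           1.        ]] -0.1426170065575104 [[ 1.50407641e-02  9.81434991e-01 -1.91204428e-01  3.13318968e+02]
 [-9.99616771e-01  1.92037646e-02  1.99380664e-02  7.91561995e-01]
 [ 2.32397608e-02  1.90831269e-01  9.81347716e-01  1.48091788e+03]
 [ 0.00000000e+00  0.00000000e+00  0.00000000e+00  1.00000000e+00]]
```

View pics/side0.png

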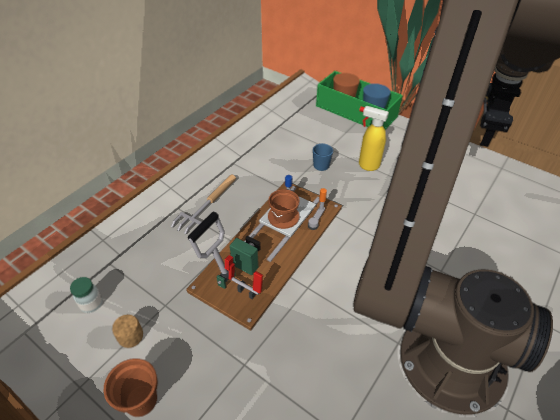

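View pics/top0.png

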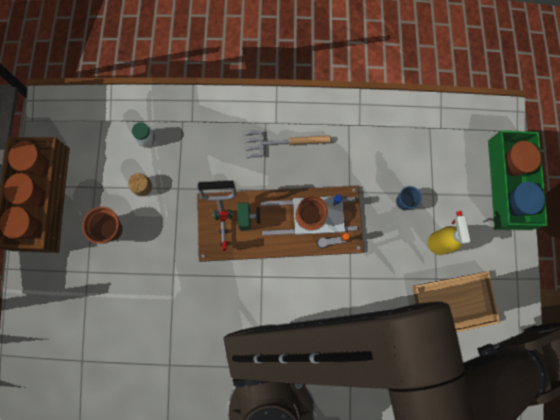

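The top view shows the board at about (197–366, 185–262), the blue knob at (337,199), the orange peg at (346,237), the red catch at (223,230) and the black grip at (216,187). The cup is at (409,198), the spray at (447,238) and the twine at (139,184). Next I'll measure these.

```bash
cat > h.py <<'E'
import numpy as np, cv2
from cell import *
def ray(c,uv):
    K=c["mtx"];k=c["k1"]
    p=cv2.undistortPoints(np.array([[uv]],float),K,np.array([k,0,0,0,0.]))[0,0]
    T=c["cam_to_world"]; d=T[:3,:3]@np.array([p[0],-p[1],-1.]); return T[:3,3],d/np.linalg.norm(d)
def plane(c,uv,z):
    o,d=ray(c,uv); return o+d*(z-o[2])/d[2]
def two(c1,u1,c2,u2):
    o1,d1=ray(c1,u1);o2,d2=ray(c2,u2)
    s=np.linalg.lstsq(np.c_[d1,-d2],o2-o1,rcond=None)[0]
    a=o1+s[0]*d1;b=o2+s[1]*d2; return (a+b)/2,np.linalg.norm(a-b)
def proj(c,P):
    T=c["cam_to_world"]; q=T[:3,:3].T@(np.asarray(P,float)-T[:3,3]); x=np.array([q[0]/-q[2],-q[1]/-q[2]])
    x=x*(1+c["k1"]*(x@x)); return x*c["mtx"][0,0]+c["mtx"][:2,2]
def blobs(img,lo,hi,amin=8):
    h=cv2.cvtColor(img,cv2.COLOR_BGR2HSV); m=cv2.inRange(h,np.array(lo),np.array(hi))
    n,l,s,ce=cv2.connectedComponentsWithStats(m)
    return [(ce[i].round(1).tolist(),s[i].tolist()) for i in range(1,n) if s[i,4]>=amin],m,l
E
python3 - <<'E'
from h import *
R={"orange":((6,190,150),(16,255,255)),"blue":((108,170,60),(125,255,255)),"red":((0,200,90),(4,255,255)),"wood":((5,90,40),(17,200,170)),"black":((0,0,0),(180,255,28)),"green":((65,100,20),(85,255,120))}
for n in("side","top"):
    c=read_camera(n)
    for k,(a,b) in R.items():
        bl=blobs(c["img"],a,b,8)[0]
        print(n,k,sorted([x for x in bl if 150<x[0][0]<420 and 130<x[0][1]<330],key=lambda x:-x[1][4])[:5])
    s=c["img"][130:340,170:400] if n=="side" else c["img"][160:280,180:430]
    cv2.imwrite(f"pics/{n}0c.png",cv2.resize(s,None,fx=3 if n=="top" else 2.8,fy=3 if n=="top" else 2.8,interpolation=cv2.INTER_CUBIC))
E
```

```text
side orange [([322.3, 194.9], [320, 189, 6, 13, 66])]
side blue [([288.2, 180.8], [286, 176, 6, 11, 56])]
side red [([257.2, 281.8], [253, 272, 9, 21, 156]), ([228.9, 265.4], [225, 255, 9, 24, 125])]
side wood [([265.3, 256.4], [187, 183, 155, 147, 7252]), ([243.6, 276.4], [234, 267, 20, 21, 212]), ([222.2, 189.9], [210, 177, 26, 26, 109]), ([171.4, 143.8], [166, 140, 12, 8, 52])]
side black [([397.1, 257.4], [385, 226, 26, 64, 445]), ([417.6, 194.9], [407, 169, 23, 52, 373]), ([202.8, 226.3], [188, 213, 30, 29, 270]), ([408.2, 315.5], [404, 302, 10, 26, 39]), ([256.9, 246.0], [254, 243, 6, 8, 24])]
side green [([244.0, 255.7], [230, 239, 27, 36, 663]), ([220.9, 281.1], [217, 276, 8, 12, 58])]
top orange [([345.4, 235.6], [343, 233, 6, 6, 33])]
top blue [([337.6, 198.5], [335, 196, 7, 7, 37])]
top red [([223.4, 214.4], [221, 211, 6, 8, 36]), ([224.0, 244.8], [223, 241, 3, 8, 20])]
top wood [([276.5, 225.1], [198, 186, 165, 75, 7988]), ([308.0, 139.8], [289, 136, 41, 8, 222]), ([216.9, 193.6], [204, 192, 27, 4, 70])]
top black [([345.5, 318.2], [250, 303, 197, 30, 828]), ([215.6, 184.8], [199, 182, 34, 7, 168]), ([257.8, 214.4], [257, 209, 2, 14, 18])]
top green [([243.1, 214.6], [238, 204, 11, 23, 227])]
```

View pics/top0c.png

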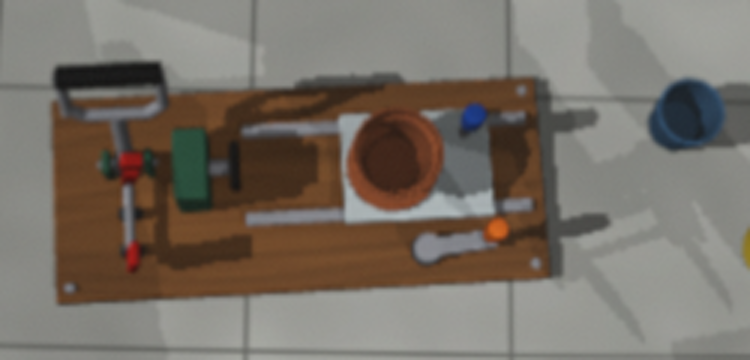

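View pics/side0c.png

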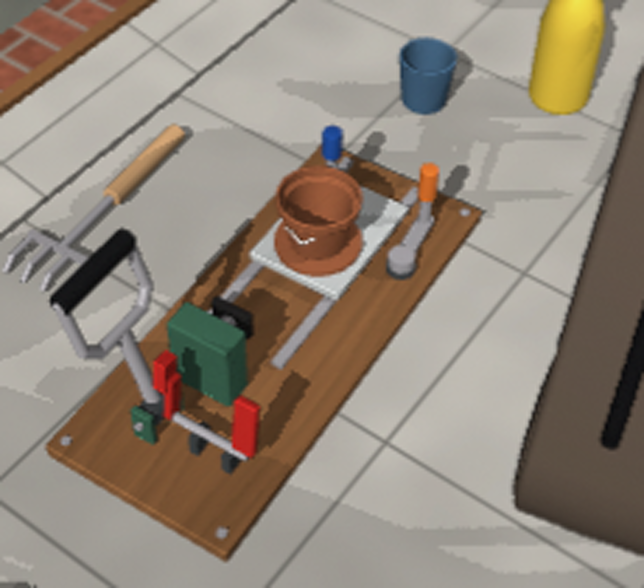

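```bash
cat > clamp.py <<'E'
from h import *
def pose():
    c=read_camera("top"); bl,m,l=blobs(c["img"],(5,90,40),(17,200,170),3000)
    return c,l
E
python3 - <<'E'
from h import *
c=read_camera("top"); s=read_camera("side")
h=cv2.cvtColor(c["img"],cv2.COLOR_BGR2HSV); m=cv2.inRange(h,np.array((5,90,40)),np.array((17,200,170)))
m=cv2.morphologyEx(m,cv2.MORPH_OPEN,np.ones((3,3)))
m[:188]&=0 if False else 255
n,l,st,ce=cv2.connectedComponentsWithStats(m); i=1+np.argmax([x[4] if 180<x[0]<220 else 0 for x in st[1:]])
ys,xs=np.where(l==i)
P=np.array([plane(c,(x,y),18)[:2] for x,y in zip(xs,ys)],np.float32)
r=cv2.minAreaRect(P); print(r); b=cv2.boxPoints(r); print(b)
print("knob",two(c,(337.6,198.5),s,(288.2,180.8)), plane(c,(337.6,198.5),120))
print("peg",two(c,(345.4,235.6),s,(322.3,194.9)), plane(c,(345.4,235.6),110))
print("grip",two(c,(215.6,185.3),s,(203,227)),plane(c,(215.6,185.3),210))
print("tab top",plane(c,(224,243.5),113),plane(s,(253.5,273.5),115),plane(s,(260,277),115))
print("cup",plane(c,(409,196),70)," spray",plane(s,(372,168),0),"spray", plane(c,(437,242),100))
print("cup side base",plane(s,(322,166),0))
print("twine",plane(c,(139,183),60),"pot",plane(c,(102,224),100))
# corners from side
for u in [(187,290),(251,328),(342,205)]: print(plane(s,u,18))
E
```

```text
((556.0875244140625, -16.705062866210938), (207.4207000732422, 496.6821594238281), 4.043689727783203)
[[ 435.12302  223.70444]
 [ 470.14767 -271.74127]
 [ 677.052   -257.11456]
 [ 642.02734  238.33115]]
knob (array([ 615.91221151, -182.51214088,  106.10195912]), np.float64(2.7582007794092886)) [ 611.61304012 -181.25901744  120.        ]
peg (array([ 509.6051441 , -206.89674106,   90.60968002]), np.float64(1.8686997231279217)) [ 506.02316328 -204.37374109  110.        ]
grip (array([624.42233433, 160.11862131, 205.97947675]), np.float64(4.342355815970194)) [621.55928604 158.39709621 210.        ]
tab top [476.85696328 139.72466548 113.        ] [486.49009136 146.37278949 115.        ] [467.33815303 144.93400796 115.        ]
cup [ 634.88671157 -404.96419507   70.        ]  spray [ 4.87458125e+02 -5.00936879e+02  1.13686838e-13] spray [ 492.56446155 -475.72499761  100.        ]
cup side base [ 631.41009534 -406.25849495    0.        ]
twine [660.996328   410.02878038  60.        ] pot [527.09080923 499.57063227 100.        ]
[639.48750713 242.22466935  18.        ]
[434.7863365  226.64499477  18.        ]
[ 471.96991971 -270.47376884   18.        ]
```

```bash
cat >> h.py <<'E'
from scipy.spatial.transform import Rotation as Rn
O=np.array([571.5,-15.0]); A=np.radians(4.04); C=np.array([[np.cos(A),-np.sin(A)],[np.sin(A),np.cos(A)]])
def W(x,y): return O+C@np.array([x,y],float)
def L(p): return C.T@(np.asarray(p[:2])-O)
def st():
    s=state(); R=Rn.from_euler('xyz',s["tcp_rot"]).as_matrix(); e=s["eef_pos"]
    print("t",round(s["t"],2),"tcp",e.round(1),"local",L(e).round(1),"F",s["ft_force"].round(1),"op",round(s["opening"],3),"jawyaw",np.degrees(np.arctan2(R[1,1],R[0,1])).round(1),"tool x",R[:,0].round(3),"q",s["joints"].round(2)); return s
E
python3 - <<'E'
from h import *
s=st()
print(W(30,-215),W(30.6,-169.6),W(-85,130),W(64.2,170),W(-82,170))
E
```

```text
t 0.3 tcp [ 201.8 -591.4  191.7] local [-409.4 -549. ] F [-0.1 -0.6 -0.1] op 1.0 jawyaw -71.2 tool x [-0.  0. -1.] q [-1.35  0.49  1.56 -0.    1.09 -0.11]
[ 616.57282411 -227.35216158] [ 613.97277207 -182.02270394] [477.55234041 108.68846857] [623.56347901 159.10064375] [477.72677023 148.80043156]
```

move_arm([
  [0.05,0.08,0.07,0,0,-8,-1],
  [0.23,0.36,0.07,0,0,-14.8,-1],
  [0.23,0.36,0.07,0,0,-14.8,-1],
  [0.23,0.36,0.07,0,0,-14.8,-1],
  [0.23,0.36,0.07,0,0,-14.8,-1],
  [0.23,0.36,0.07,0,0,-14.8,-1],
  [0.23,0.36,0.07,0,0,-14.8,-1],
  [0.23,0.36,0.07,0,0,-14.8,-1],
  [0.23,0.36,0.07,0,0,-14.8,-1],
  [0.23,0.36,0.07,0,0,-14.8,-1],
])

```text
t: 1.3
eef_pos: [433.6, -228.3, 262.6]
tcp_rot: [2.897, 1.569, -0.17]
ft_force: [-0.3, -0.3, 0.2]
opening: 0.215
```

```bash
python3 -c "
from h import *
st()"
```

```text
t 1.3 tcp [ 433.6 -228.3  262.6] local [-152.6 -203. ] F [-0.3 -0.3  0.2] op 0.215 jawyaw -85.7 tool x [ 0.001 -0.    -1.   ] q [-0.62  0.22  1.78  0.    1.14  0.88]
```

move_arm([
  [0.05,0,0,0,0,0,-1],
  [0.1,0,0,0,0,0,-1],
  [0.15,0,0,0,0,0,-1],
  [0.185,0,-0.03,0,0,0,-1],
  [0.185,0,-0.08,0,0,0,-1],
  [0.185,0,-0.13,0,0,0,-1],
  [0.185,0,-0.162,0,0,0,-1],
  [0.185,0,-0.162,0,0,0,-1],
  [0.185,0,-0.162,0,0,0,-1],
])

```text
t: 2.2
eef_pos: [617.0, -232.3, 100.5]
tcp_rot: [1.703, 1.571, -1.369]
ft_force: [0.1, 0.1, 0.6]
opening: 0.004
```

```bash
python3 -c "
from h import *
st()
for n in ('top','side'):
    c=read_camera(n);i=c['img'];s=i[130:340,170:400] if n=='side' else i[160:280,180:430]
    cv2.imwrite(f'pics/{n}1.png',cv2.resize(s,None,fx=2.8,fy=2.8,interpolation=cv2.INTER_CUBIC))"
```

```text
t 2.2 tcp [ 617.  -232.3  100.5] local [  30.1 -219.9] F [0.1 0.1 0.6] op 0.004 jawyaw -86.0 tool x [ 0. -0. -1.] q [-0.46  0.63  1.56 -0.    0.95  1.04]
```

View pics/side1.png

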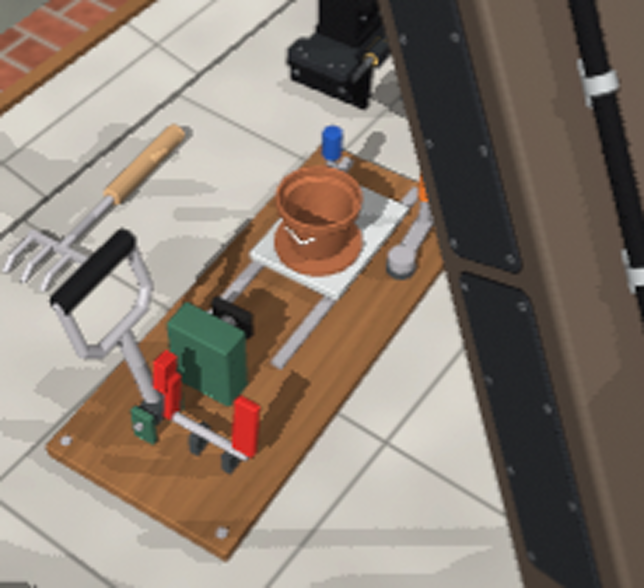

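move_arm([
  [-0.001,0.02,0,0,0,0,-1],
  [-0.003,0.04,0,0,0,0,-1],
  [-0.004,0.06,0,0,0,0,-1],
  [-0.0055,0.08,0,0,0,0,-1],
  [-0.007,0.1,0,0,0,0,-1],
])

```text
t: 2.8
eef_pos: [610.0, -129.9, 102.4]
tcp_rot: [2.513, 1.568, -0.557]
ft_force: [-2.3, -2.4, 9.5]
opening: 0.003
```

```bash
python3 -c "
from h import *
st()
for n in ('top','side'):
    c=read_camera(n);i=c['img'];s=i[130:340,170:400] if n=='side' else i[160:280,180:430]
    cv2.imwrite(f'pics/{n}2.png',cv2.resize(s,None,fx=2.8,fy=2.8,interpolation=cv2.INTER_CUBIC))"
```

```text
t 2.8 tcp [ 610.  -129.9  102.4] local [  30.4 -117.4] F [-2.3 -2.4  9.5] op 0.003 jawyaw -85.9 tool x [ 0.003 -0.002 -1.   ] q [-0.32  0.58  1.66 -0.    0.9   1.18]
```

View pics/side2.png

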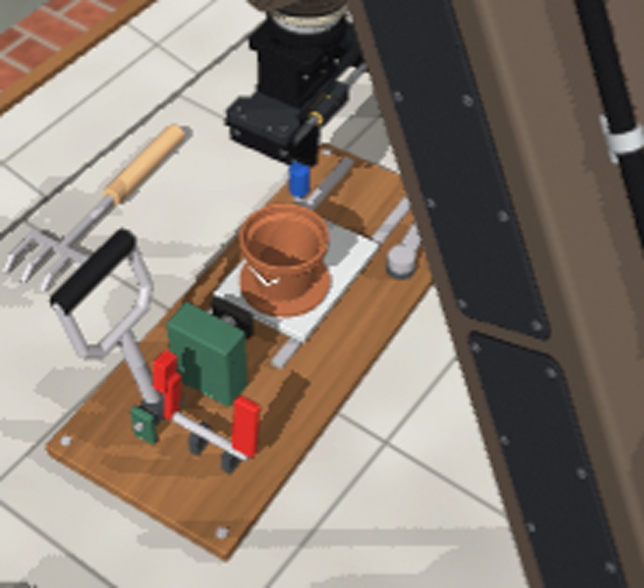

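move_arm([
  [0,0,0,0,0,0,-1],
  [-0.0005,0.01,0,0,0,0,-1],
])

```text
t: 3.1
eef_pos: [609.5, -120.9, 102.3]
tcp_rot: [2.477, 1.568, -0.593]
ft_force: [-4.2, -3.1, 13.1]
opening: 0.005
```

```bash
python3 -c "
from h import *
st()"
```

```text
t 3.1 tcp [ 609.5 -120.9  102.3] local [  30.5 -108.3] F [-4.2 -3.1 13.1] op 0.005 jawyaw -85.9 tool x [ 0.002 -0.002 -1.   ] q [-0.3   0.58  1.66 -0.    0.9   1.2 ]
```

```bash
python3 -c "
from h import *
st()
for n in ('top','side'):
    c=read_camera(n);i=c['img'];s=i[150:240,230:350] if n=='side' else i[160:280,240:420]
    print(n,proj(c,state()['eef_pos']))
    cv2.imwrite(f'pics/{n}3.png',cv2.resize(s,None,fx=5 if n=='side' else 4,fy=5 if n=='side' else 4,interpolation=cv2.INTER_CUBIC))"
```

```text
t 3.1 tcp [ 609.5 -120.9  102.3] local [  30.5 -108.3] F [-4.2 -3.1 13.1] op 0.005 jawyaw -85.9 tool x [ 0.002 -0.002 -1.   ] q [-0.3   0.58  1.66 -0.    0.9   1.2 ]
top [315.48197415 200.11715519]
side [277.83067851 194.65051507]
```

View pics/side3.png

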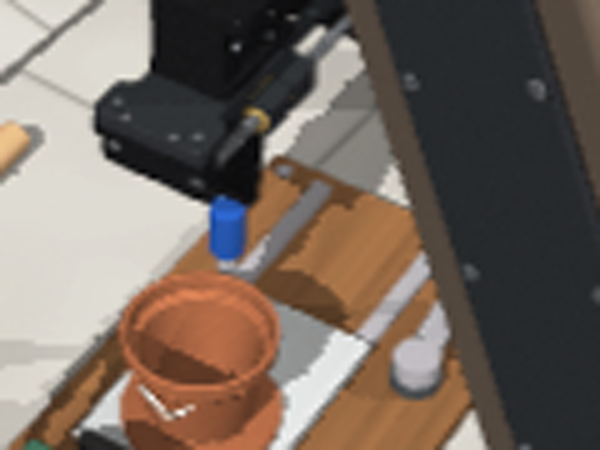

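View pics/top3.png

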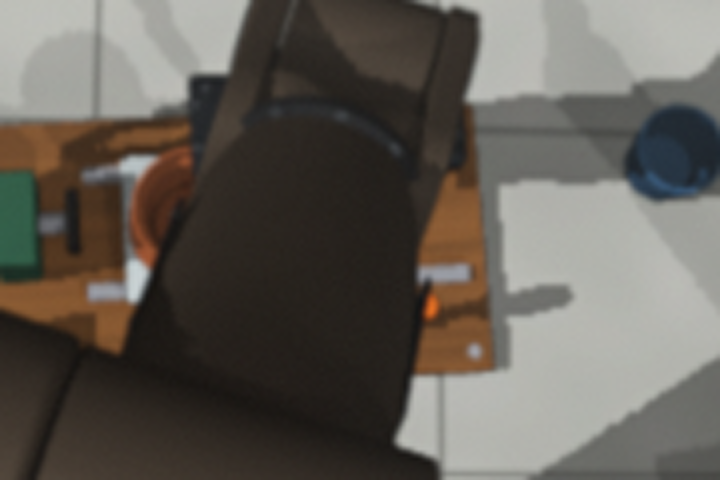

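```bash
python3 -c "
from h import *
c=read_camera('side')
b=blobs(c['img'],(108,170,60),(125,255,255),8)[0]; print(b)
for x in b:
    if x[0][0]<330: print(L(plane(c,x[0],106.5)))
st()
print(state()['moment'])"
```

```text
[([274.8, 195.1], [272, 189, 7, 13, 68])]
[ 34.59440271 -96.93877286]
t 3.25 tcp [ 609.4 -119.6  102.3] local [  30.4 -107. ] F [-3.9  2.  12. ] op 0.007 jawyaw -85.9 tool x [ 0.002 -0.001 -1.   ] q [-0.3   0.58  1.66  0.    0.9   1.2 ]
[ 0.33017295  0.85021797 -0.02693912]
```

move_arm([
  [0.002,-0.03,0,0,0,0,-1],
  [0.002,-0.03,0,0,0,0,-1],
  [0.002,-0.03,0,0,0,0,-1],
])

```text
t: 3.55
eef_pos: [611.2, -150.6, 100.5]
tcp_rot: [2.836, 1.57, -0.235]
ft_force: [-0.6, 0.3, -1.2]
opening: 0.003
```

```bash
python3 -c "
from h import *
c=read_camera('side')
b=blobs(c['img'],(108,170,60),(125,255,255),8)[0]; print(b)
for x in b:
    if x[0][0]<330: print(L(plane(c,x[0],106.5)))
print(L(plane(c,(288.2,180.8),106.5)))
st()
s=c['img'][150:240,230:350];cv2.imwrite('pics/side4.png',cv2.resize(s,None,fx=5,fy=5,interpolation=cv2.INTER_CUBIC))"
```

```text
[([277.7, 191.6], [275, 186, 7, 12, 65])]
[  35.29934288 -113.67068505]
[  33.63707075 -169.48242735]
t 3.6 tcp [ 611.2 -150.4  100.4] local [  30.  -137.9] F [ 0.7  0.2 -0.9] op 0.007 jawyaw -85.9 tool x [ 0. -0. -1.] q [-0.35  0.6   1.64  0.    0.91  1.15]
```

View pics/side4.png

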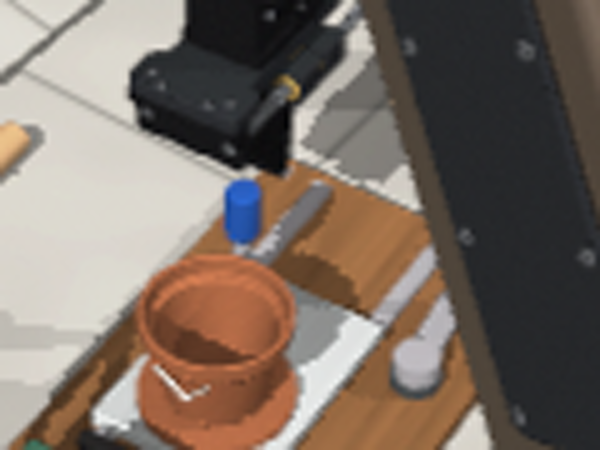

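```bash
python3 -c "
from h import *
c=read_camera('side')
e=state()['eef_pos']
f=lambda p:((proj(c,p)-[230,150])*5).round()
print('tcp',f(e),'up60',f(e+[0,0,60]))
k=W(30.6,-113.7)
print('knob top',f([*k,125]),'bot',f([*k,90]))
o=cv2.resize(c['img'][120:220,220:340],None,fx=6,fy=6,interpolation=cv2.INTER_CUBIC)
cv2.imwrite('pics/side5.png',cv2.convertScaleAbs(o,alpha=2,beta=30))"
```

```text
tcp [268. 195.] up60 [269. 120.]
knob top [245. 188.] bot [245. 231.]
```

View pics/side5.png

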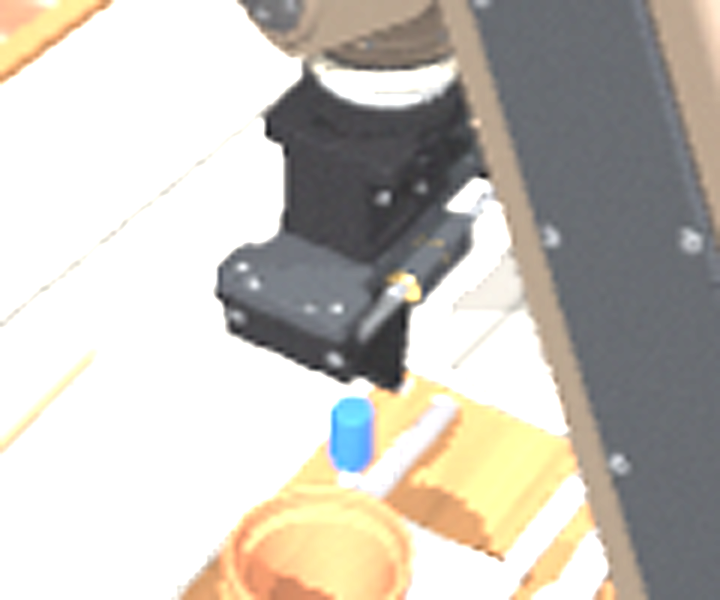

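```bash
python3 -c "
from h import *
c=read_camera('side')
o=cv2.resize(c['img'][165:215,260:320],None,fx=12,fy=12,interpolation=cv2.INTER_NEAREST)
cv2.imwrite('pics/side6.png',o);print((proj(c,state()['eef_pos'])-[260,165])*12)"
```

```text
[282.83437542 287.62837485]
```

View pics/side6.png

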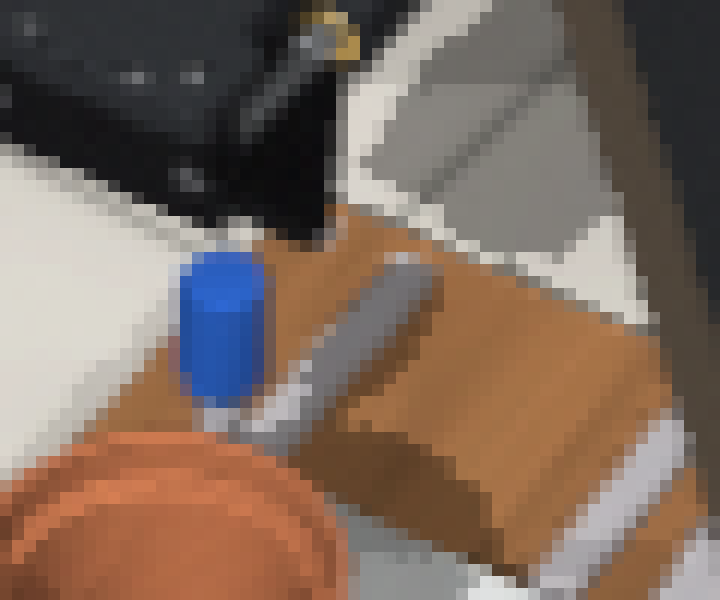

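move_arm([
  [0.003,-0.05,0.03,0,0,0,-1],
  [0.003,-0.05,0.08,0,0,0,1],
  [0.003,-0.05,0.08,0,0,0,1],
  [0.003,-0.05,0.08,0,0,0,1],
  [0.003,-0.05,0.08,0,0,0,1],
  [0.003,-0.05,0.08,0,0,0,1],
])

```text
t: 4.3
eef_pos: [613.8, -200.6, 178.4]
tcp_rot: [-0.466, 1.568, 2.747]
ft_force: [-0.2, -0.2, -0.4]
opening: 0.366
```

```bash
python3 -c "
from h import *
c=read_camera('side')
s=st();e=s['eef_pos'];R=Rn.from_euler('xyz',s['tcp_rot']).as_matrix()
o=cv2.resize(c['img'][100:220,220:380],None,fx=5,fy=5,interpolation=cv2.INTER_CUBIC)
for d,col in((0,(0,0,255)),(47,(0,255,0)),(-47,(255,0,0))):
    p=(proj(c,e+d*R[:,1])-[220,100])*5; print(d,p.round())
    cv2.circle(o,tuple(int(v) for v in p),3,col,-1)
cv2.imwrite('pics/side7.png',cv2.convertScaleAbs(o,alpha=1.5,beta=10))
"
```

```text
t 4.35 tcp [ 613.9 -200.7  178.5] local [  29.2 -188.3] F [ 0.2 -1.1 -0.1] op 0.411 jawyaw -85.9 tool x [-0.002  0.001 -1.   ] q [-0.42  0.53  1.52 -0.    1.09  1.08]
0 [367. 297.]
47 [408. 254.]
-47 [324. 343.]
```

View pics/side7.png

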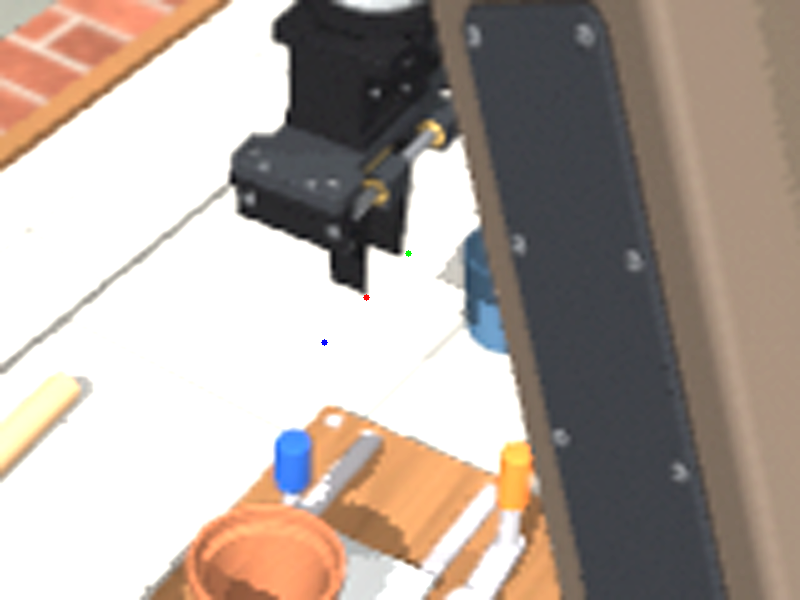

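move_arm([
  [0,0,-0.03,0,0,0,-1],
  [0,0,-0.07,0,0,0,-1],
  [0,0,-0.104,0,0,0,-1],
  [0,0,-0.104,0,0,0,-1],
  [-0.001,0.02,-0.104,0,0,0,-1],
  [-0.003,0.04,-0.104,0,0,0,-1],
  [-0.004,0.06,-0.104,0,0,0,-1],
  [-0.005,0.07,-0.104,0,0,0,-1],
  [-0.0055,0.08,-0.104,0,0,0,-1],
])

```text
t: 5.25
eef_pos: [609.2, -120.2, 77.0]
tcp_rot: [2.613, 1.569, -0.457]
ft_force: [-0.9, -2.5, 1.7]
opening: 0.003
```

```bash
python3 -c "
from h import *
c=read_camera('side')
s=st();e=s['eef_pos']
b=blobs(c['img'],(108,170,60),(125,255,255),8)[0]; print(b)
for x in b:
    if x[0][0]<330: print(L(plane(c,x[0],106.5)))
o=cv2.resize(c['img'][120:240,220:380],None,fx=5,fy=5,interpolation=cv2.INTER_CUBIC)
p=(proj(c,e)-[220,120])*5; print(p)
cv2.imwrite('pics/side8.png',cv2.convertScaleAbs(o,alpha=1.3,beta=10))
"
```

```text
t 5.3 tcp [ 608.9 -119.2   76.7] local [  30.  -106.6] F [-0.2  1.3  1.2] op 0.003 jawyaw -85.9 tool x [ 0.001 -0.    -1.   ] q [-0.3   0.61  1.68  0.    0.84  1.2 ]
[([274.2, 197.0], [271, 191, 7, 12, 58])]
[ 31.84801466 -89.48298633]
[289.49572905 404.48669773]
```

View pics/side8.png

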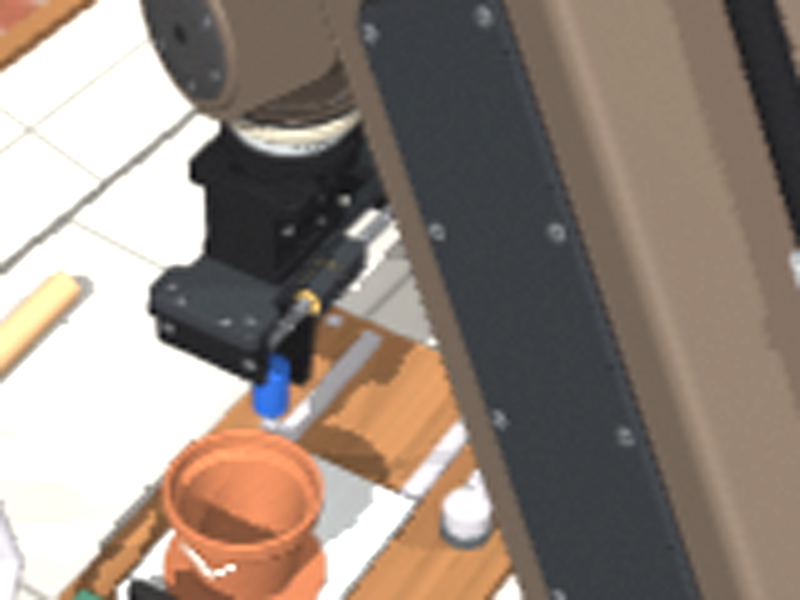

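move_arm([
  [-0.0005,0.005,0,0,0,0,-1],
  [-0.001,0.01,0,0,0,0,-1],
  [-0.001,0.015,0,0,0,0,-1],
  [-0.001,0.015,0,0,0,0,-1],
])

```text
t: 5.7
eef_pos: [609.0, -115.5, 76.7]
tcp_rot: [1.804, 1.558, -1.267]
ft_force: [-4.3, -55.2, -2.2]
opening: 0.004
```

move_arm([
  [0.0005,-0.011,0,0,0,0,-1],
  [0.0005,-0.011,0,0,0,0,-1],
])

```text
t: 5.9
eef_pos: [608.2, -119.3, 75.7]
tcp_rot: [1.011, 1.571, -2.063]
ft_force: [-0.4, -0.2, -0.0]
opening: 0.007
```

```bash
python3 -c "
from h import *
st();c=read_camera('side')
b=blobs(c['img'],(108,170,60),(125,255,255),8)[0]; print(b)
for x in b:
    if x[0][0]<330: print(L(plane(c,x[0],106.5)))
for n in ('top','side'):
    c=read_camera(n);i=c['img'];s=i[130:340,170:400] if n=='side' else i[160:280,180:430]
    cv2.imwrite(f'pics/{n}9.png',cv2.resize(s,None,fx=2.8,fy=2.8,interpolation=cv2.INTER_CUBIC))"
```

```text
t 5.9 tcp [ 608.2 -119.3   75.7] local [  29.3 -106.7] F [-0.4 -0.2 -0. ] op 0.007 jawyaw -86.1 tool x [-0. -0. -1.] q [-0.3   0.61  1.68 -0.    0.84  1.2 ]
[([273.2, 198.2], [270, 192, 7, 12, 55])]
[ 31.63087076 -83.83924453]
```

View pics/side9.png

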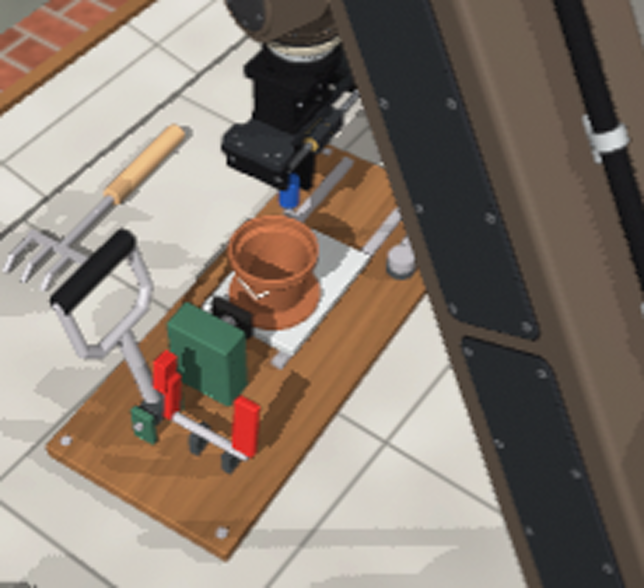

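move_arm([
  [0.001,-0.02,0.02,0,0,0,-1],
  [0.0,-0.03,0.07,0,0,0,-1],
  [-0.04,-0.05,0.08,0,0,0,-1],
  [-0.08,-0.07,0.08,0,0,0,-1],
  [-0.12,-0.085,0.08,0,0,0,-1],
  [-0.138,-0.091,0.06,0,0,0,-1],
  [-0.138,-0.091,0.02,0,0,0,-1],
  [-0.138,-0.091,-0.008,0,0,0,-1],
  [-0.138,-0.091,-0.008,0,0,0,-1],
])

```text
t: 6.95
eef_pos: [468.9, -207.2, 65.3]
tcp_rot: [-0.623, 1.565, 2.59]
ft_force: [-0.2, -0.1, 0.8]
opening: 0.005
```

```bash
python3 -c "
from h import *
st()
for th in np.arange(0.1,1.75,.15):
    d=21; print(round(th,2),(W(-85+60*np.sin(th)-d*np.cos(th),-125-60*np.cos(th)-d*np.sin(th))).round(0))
for n in ('top','side'):
    c=read_camera(n);i=c['img'];s=i[130:340,170:400] if n=='side' else i[160:280,180:430]
    cv2.imwrite(f'pics/{n}10.png',cv2.resize(s,None,fx=2.8,fy=2.8,interpolation=cv2.INTER_CUBIC))"
```

```text
t 6.95 tcp [ 468.9 -207.2   65.3] local [-115.9 -184.5] F [-0.2 -0.1  0.8] op 0.005 jawyaw -85.9 tool x [-0.005  0.003 -1.   ] q [-0.54  0.51  1.96  0.    0.68  0.95]
0.1 [ 485. -208.]
0.25 [ 494. -209.]
0.4 [ 504. -209.]
0.55 [ 513. -207.]
0.7 [ 522. -203.]
0.85 [ 531. -199.]
1.0 [ 538. -193.]
1.15 [ 545. -186.]
1.3 [ 550. -178.]
1.45 [ 554. -170.]
1.6 [ 557. -161.]
```

View pics/side10.png

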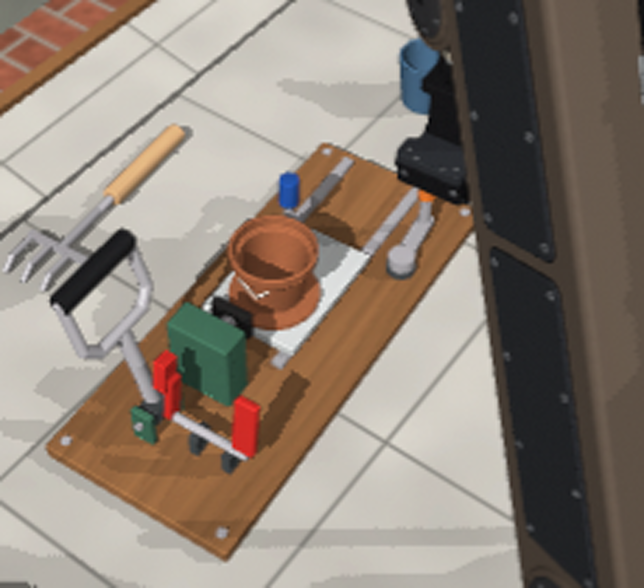

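View pics/top10.png

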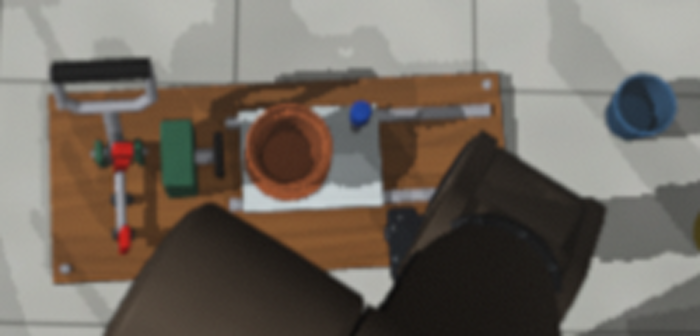

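move_arm([
  [0.015,0.002,0,0,0,0,-1],
  [0.034,0.001,0,0,0,0,-1],
  [0.052,0.007,0,0,0,0,-1],
  [0.061,0.012,0,0,0,0,-1],
  [0.068,0.017,0,0,0,0,-1],
  [0.075,0.024,0,0,0,0,-1],
  [0.08,0.032,0,0,0,0,-1],
  [0.084,0.04,0,0,0,0,-1],
  [0.087,0.049,0,0,0,0,-1],
  [0.087,0.052,0,0,0,0,-1],
])

```text
t: 8.05
eef_pos: [557.7, -157.7, 68.0]
tcp_rot: [1.676, 1.567, -1.394]
ft_force: [-4.0, -27.5, -2.9]
opening: 0.004
```

```bash
python3 -c "
from h import *
st()
for n in ('top','side'):
    c=read_camera(n);i=c['img'];s=i[130:340,170:400] if n=='side' else i[160:280,180:430]
    cv2.imwrite(f'pics/{n}11.png',cv2.resize(s,None,fx=2.8,fy=2.8,interpolation=cv2.INTER_CUBIC))"
```

```text
t 8.05 tcp [ 557.7 -157.7   68. ] local [ -23.8 -141.3] F [ -4.  -27.5  -2.9] op 0.004 jawyaw -85.8 tool x [ 0.001 -0.004 -1.   ] q [-0.39  0.58  1.8  -0.    0.77  1.11]
```

View pics/side11.png

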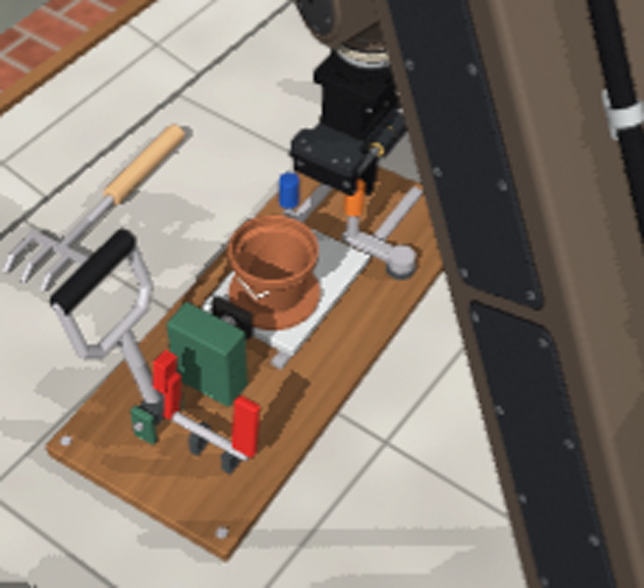

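move_arm([
  [0,-0.02,0.0,0,0,0,-1],
  [-0.01,-0.02,0.045,0,0,0,-1],
  [-0.04,-0.01,0.085,0,0,0,-1],
  [-0.075,0.02,0.095,0,0,0,-1],
  [-0.077,0.07,0.095,0,0,0,-1],
  [-0.079,0.12,0.095,0,0,0,-1],
  [-0.079,0.17,0.095,0,0,0,-1],
  [-0.079,0.22,0.095,0,0,0,-1],
  [-0.079,0.265,0.09,0,0,0,-1],
  [-0.079,0.265,0.06,0,0,0,-1],
])

```text
t: 9.15
eef_pos: [479.2, 113.4, 129.7]
tcp_rot: [-3.011, 1.565, 0.206]
ft_force: [1.2, -1.0, -0.3]
opening: 0.004
```

```bash
python3 -c "
from h import *
st()
for n in ('top','side'):
    c=read_camera(n);i=c['img'];s=i[130:340,170:400] if n=='side' else i[160:280,180:430]
    if n=='side': print([ (x[0],L(plane(c,x[0],92))) for x in blobs(i,(6,190,150),(16,255,255))[0] if 150<x[0][1]<260 and x[0][0]<350], [ (x[0],L(plane(c,x[0],106.5))) for x in blobs(i,(108,170,60),(125,255,255),8)[0]])
    cv2.imwrite(f'pics/{n}12.png',cv2.resize(s,None,fx=2.8,fy=2.8,interpolation=cv2.INTER_CUBIC))"
```

```text
t 9.15 tcp [479.2 113.4 129.7] local [-83.  134.6] F [ 1.2 -1.  -0.3] op 0.004 jawyaw -85.7 tool x [ 0.006  0.001 -1.   ] q [0.1  0.38 1.95 0.   0.8  1.59]
[([297.5, 199.0], array([ -22.07051322, -131.4135786 ]))] []
```

View pics/side12.png

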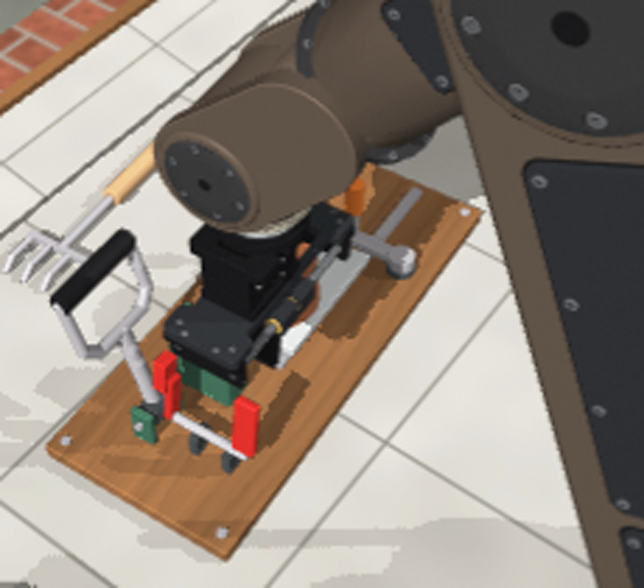

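View pics/top12.png

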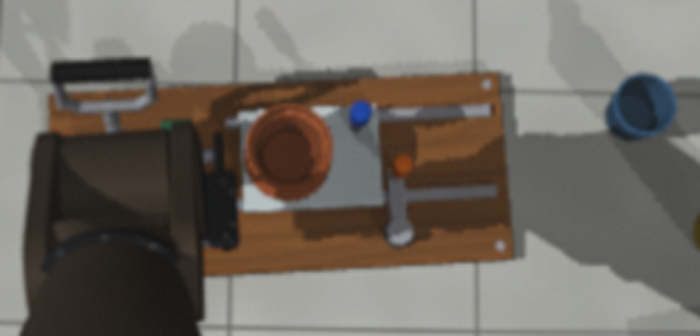

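```bash
python3 -c "
from h import *
c=read_camera('top'); 
for x in blobs(c['img'],(6,170,120),(18,255,255))[0]:
    if 300<x[0][0]<350 and 200<x[0][1]<250: print(x, L(plane(c,x[0],112)))
for x in blobs(c['img'],(108,150,50),(125,255,255))[0]:
    if 290<x[0][0]<350 and 180<x[0][1]<250: print(x, L(plane(c,x[0],120)))
c=read_camera('side');s=state()
print((proj(c,s['eef_pos'])-[170,130])*2.8)
o=cv2.resize(c['img'][220:310,200:320],None,fx=6,fy=6,interpolation=cv2.INTER_CUBIC)
cv2.imwrite('pics/side13.png',cv2.convertScaleAbs(o,alpha=1.6,beta=20)); print((proj(c,s['eef_pos'])-[200,220])*6)
"
```

```text
([323.8, 218.2], [322, 216, 5, 5, 20]) [ -25.52225331 -125.79605528]
([308.2, 200.2], [305, 197, 7, 8, 42]) [ 27.55939371 -83.86578422]
[267.60097224 369.50014599]
[393.43065479 251.78602712]
```

View pics/side13.png

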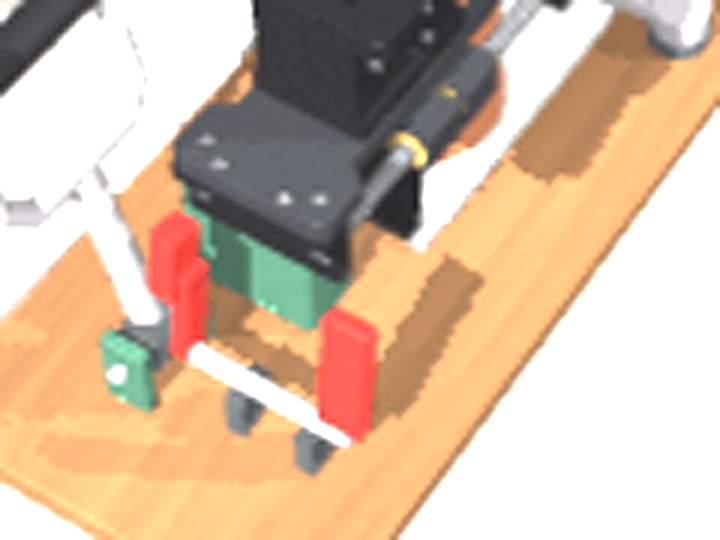

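move_arm([
  [0,0,-0.03,0,0,0,-1],
  [0,0,-0.055,0,0,0,-1],
  [0,0,-0.055,0,0,0,-1],
  [-0.001,0.02,-0.055,0,0,0,-1],
  [-0.003,0.04,-0.055,0,0,0,-1],
  [-0.004,0.06,-0.055,0,0,0,-1],
])

```text
t: 9.95
eef_pos: [475.2, 168.5, 74.9]
tcp_rot: [-3.035, 1.569, 0.175]
ft_force: [-0.4, -0.2, 0.5]
opening: 0.009
```

```bash
python3 -c "
from h import *
st()
c=read_camera('side');s=state()
o=cv2.resize(c['img'][190:310,170:320],None,fx=5,fy=5,interpolation=cv2.INTER_CUBIC)
cv2.imwrite('pics/side14.png',cv2.convertScaleAbs(o,alpha=1.4,beta=20)); 
"
```

```text
t 9.95 tcp [475.2 168.5  74.9] local [-83.1 189.9] F [-0.4 -0.2  0.5] op 0.009 jawyaw -86.1 tool x [ 0.002  0.    -1.   ] q [ 0.21  0.49  1.97 -0.    0.68  1.71]
```

View pics/side14.png

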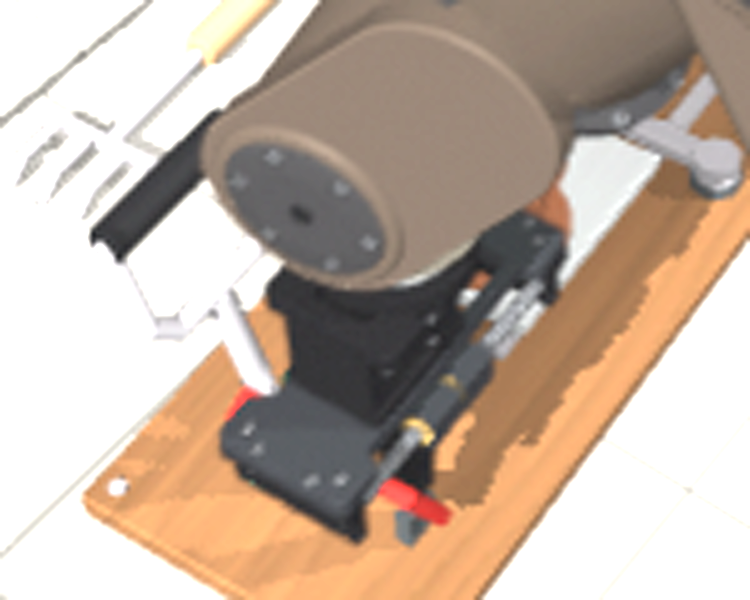

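move_arm([
  [-0.0015,0.02,0,0,0,0,-1],
  [-0.0025,0.035,0,0,0,0,-1],
  [-0.0025,0.035,0,0,0,0,-1],
  [-0.0025,0.035,0.04,0,0,0,-1],
  [-0.0025,0.0,0.08,0,0,0,-1],
  [-0.02,-0.04,0.12,0,0,0,-1],
  [-0.05,-0.04,0.17,0,0,8,-1],
  [-0.05,-0.04,0.2,0,0,16,0],
  [-0.05,-0.04,0.2,0,0,24,0],
])

```text
t: 10.9
eef_pos: [425.0, 127.6, 278.8]
tcp_rot: [2.774, 1.561, 0.126]
ft_force: [-1.2, 0.9, -1.2]
opening: 0.12
```

```bash
python3 -c "
from h import *
st()
for n in ('top','side'):
    c=read_camera(n);i=c['img'];s=i[130:340,170:400] if n=='side' else i[160:280,180:430]
    cv2.imwrite(f'pics/{n}15.png',cv2.resize(s,None,fx=2.8,fy=2.8,interpolation=cv2.INTER_CUBIC))"
```

```text
t 10.9 tcp [425.  127.6 278.8] local [-136.   152.6] F [-1.2  0.9 -1.2] op 0.12 jawyaw -61.7 tool x [ 0.009  0.001 -1.   ] q [ 0.14  0.13  1.85 -0.    1.15  1.22]
```

View pics/side15.png

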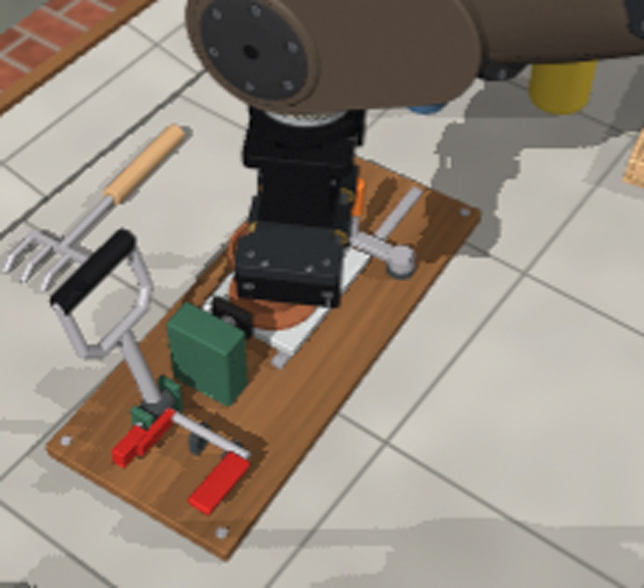

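move_arm([
  [0.02,0.004,0.015,0,0,8,0.4],
  [0.04,0.008,0.015,0,0,16,0.4],
  [0.06,0.012,0.015,0,0,24,0.4],
  [0.09,0.016,0.015,0,0,32,0.4],
  [0.12,0.02,0.015,0,0,40,0.4],
  [0.15,0.024,0.015,0,0,48,0.4],
  [0.175,0.03,0.015,0,0,56,0.4],
  [0.199,0.032,0.015,0,0,64,0.4],
  [0.199,0.032,0.015,0,0,66,0.4],
  [0.199,0.032,0.015,0,0,66,0.4],
])

```text
t: 12.0
eef_pos: [623.4, 159.9, 286.0]
tcp_rot: [-1.461, 1.568, -2.965]
ft_force: [-0.8, 0.6, -0.3]
opening: 0.697
```

```bash
python3 -c "
from h import *
s=st()
for n in ('top','side'):
    c=read_camera(n);i=c['img'].copy();x0,y0=(150,90) if n=='side' else (150,130)
    o=cv2.resize(i[y0:y0+150,x0:x0+190],None,fx=4,fy=4,interpolation=cv2.INTER_CUBIC)
    print(n,((proj(c,s['eef_pos'])-[x0,y0])*4).round(),((proj(c,[*W(64.2,170),207])-[x0,y0])*4).round())
    cv2.imwrite(f'pics/{n}16.png',cv2.convertScaleAbs(o,alpha=1.4,beta=20))"
```

```text
t 12.0 tcp [623.4 159.9 286. ] local [ 64.1 170.8] F [-0.8  0.6 -0.3] op 0.697 jawyaw 3.8 tool x [-0.003 -0.001 -1.   ] q [ 0.15  0.45  1.38 -0.    1.32  0.08]
top [247. 190.] [262. 219.]
side [200. 457.] [218. 547.]
```

View pics/side16.png

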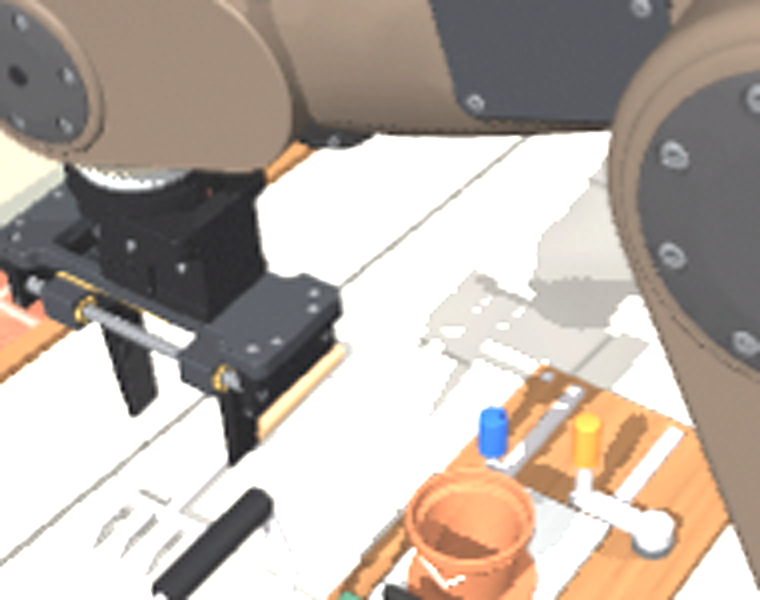

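View pics/top16.png

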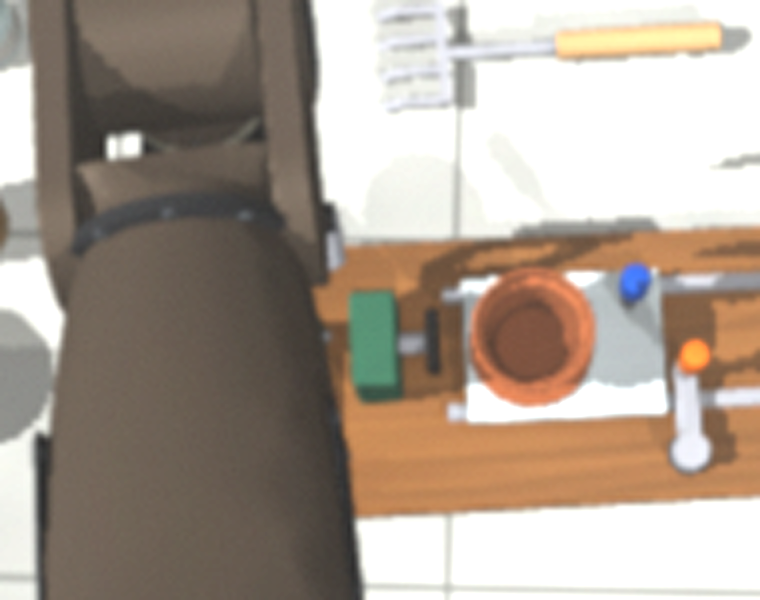

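move_arm([
  [0,0,-0.04,0,0,0,0.4],
  [0,0,-0.08,0,0,0,0.4],
  [0,0,-0.114,0,0,0,0.4],
  [0,0,-0.114,0,0,0,0.4],
])

```text
t: 12.5
eef_pos: [620.9, 160.0, 169.8]
tcp_rot: [-1.488, 1.563, -2.99]
ft_force: [-1.0, -0.2, 0.2]
opening: 0.702
```

```bash
python3 -c "
from h import *
s=st()
for n in ('side',):
    c=read_camera(n);i=c['img'].copy();x0,y0=(150,130) if n=='side' else (150,130)
    o=cv2.resize(i[y0:y0+150,x0:x0+190],None,fx=4,fy=4,interpolation=cv2.INTER_CUBIC)
    cv2.imwrite(f'pics/{n}17.png',cv2.convertScaleAbs(o,alpha=1.4,beta=20))"
```

```text
t 12.5 tcp [620.9 160.  169.8] local [ 61.6 171.1] F [-1.  -0.2  0.2] op 0.702 jawyaw 3.9 tool x [-0.007 -0.001 -1.   ] q [ 0.15  0.54  1.54 -0.    1.07  0.08]
```

View pics/side17.png

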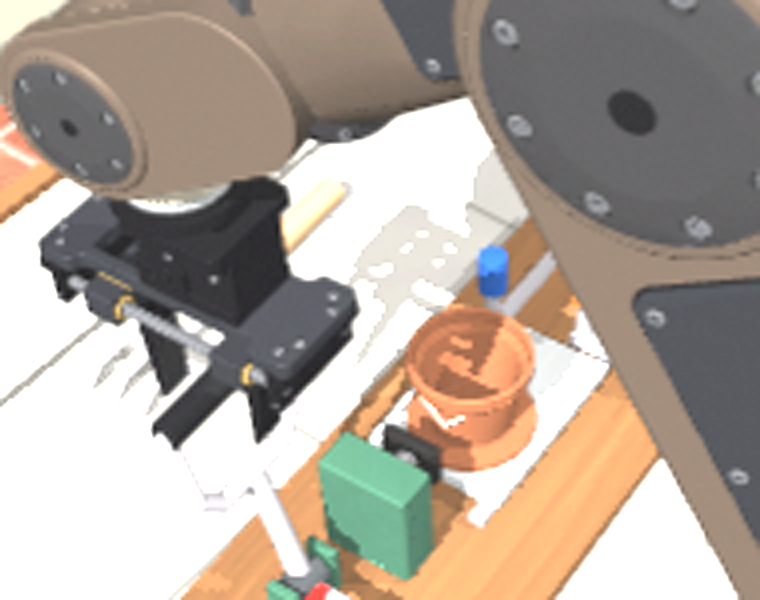

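The bar, at about (190,410), lies between the two fingers at (165,375) and (265,420). I'll close on it.

move_arm([
  [0,0,0,0,0,0,-1],
  [0,0,0,0,0,0,-1],
  [0,0,0,0,0,0,-1],
  [0,0,0,0,0,0,-1],
  [0,0,0,0,0,0,-1],
  [0,0,0,0,0,0,-1],
  [0,0,0,0,0,0,-1],
])

```text
t: 13.25
eef_pos: [624.2, 160.5, 174.2]
tcp_rot: [1.623, 1.569, 0.123]
ft_force: [4.0, 0.4, 0.7]
opening: 0.222
```

```bash
python3 -c "
from h import *
s=st()
c=read_camera('side');i=c['img'].copy();x0,y0=(150,130)
o=cv2.resize(i[y0:y0+150,x0:x0+190],None,fx=4,fy=4,interpolation=cv2.INTER_CUBIC)
cv2.imwrite(f'pics/side18.png',cv2.convertScaleAbs(o,alpha=1.4,beta=20))
for f in np.arange(0,.96,.1):
    l=.3-f; w=W(14+170*np.sin(l),170)-W(14+170*np.sin(.3),170); print(round(f,2),(w).round(1),round(170*(np.cos(l)-np.cos(.3)),1))"
```

```text
t 13.25 tcp [624.2 160.5 174.2] local [ 64.9 171.4] F [4.  0.4 0.7] op 0.222 jawyaw 4.0 tool x [ 0.002  0.    -1.   ] q [ 0.15  0.53  1.53 -0.    1.07  0.08]
0.0 [0. 0.] 0.0
0.1 [-16.4  -1.2] 4.2
0.2 [-33.2  -2.3] 6.7
0.3 [-50.1  -3.5] 7.6
0.4 [-67.   -4.7] 6.7
0.5 [-83.8  -5.9] 4.2
0.6 [-100.2   -7.1] 0.0
0.7 [-116.2   -8.2] -5.8
0.8 [-131.4   -9.3] -13.2
0.9 [-145.9  -10.3] -22.1
```

View pics/side18.png

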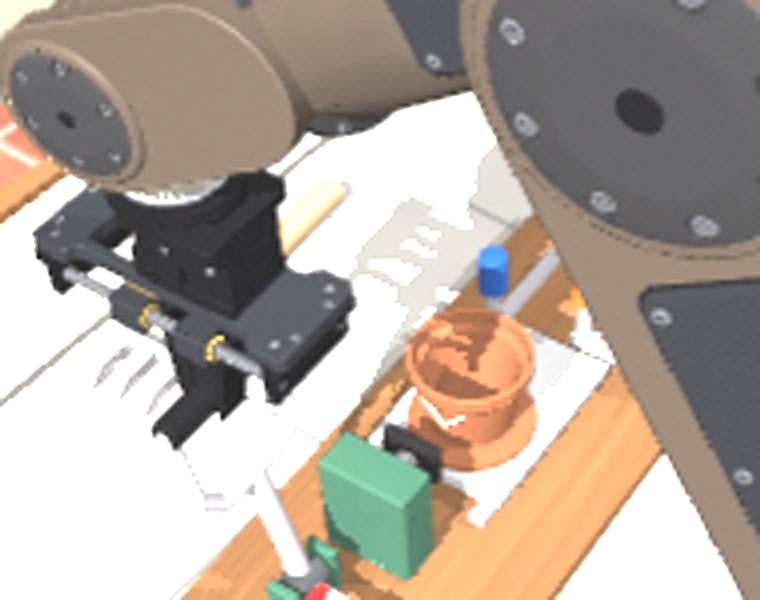

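move_arm([
  [-0.016,-0.001,0.004,0,0,0,-1],
  [-0.033,-0.0025,0.007,0,0,0,-1],
  [-0.05,-0.0035,0.0075,0,0,0,-1],
  [-0.067,-0.0045,0.0065,0,0,0,-1],
  [-0.084,-0.006,0.004,0,0,0,-1],
  [-0.1,-0.007,0,0,0,0,-1],
  [-0.116,-0.008,-0.006,0,0,0,-1],
  [-0.131,-0.0095,-0.013,0,0,0,-1],
  [-0.14,-0.01,-0.018,0,0,0,-1],
])

```text
t: 14.2
eef_pos: [485.4, 151.1, 157.2]
tcp_rot: [1.727, 1.563, 0.226]
ft_force: [11.7, 3.2, 3.6]
opening: 0.224
```

```bash
python3 -c "
from h import *
s=st()
c=read_camera('side');i=c['img'].copy();x0,y0=(150,130)
o=cv2.resize(i[y0:y0+150,x0:x0+190],None,fx=4,fy=4,interpolation=cv2.INTER_CUBIC)
cv2.imwrite(f'pics/side19.png',cv2.convertScaleAbs(o,alpha=1.4,beta=20))"
```

```text
t 14.2 tcp [485.4 151.1 157.2] local [-74.1 171.8] F [11.7  3.2  3.6] op 0.224 jawyaw 4.0 tool x [ 0.008  0.002 -1.   ] q [0.17 0.37 1.89 0.   0.88 0.1 ]
```

View pics/side19.png

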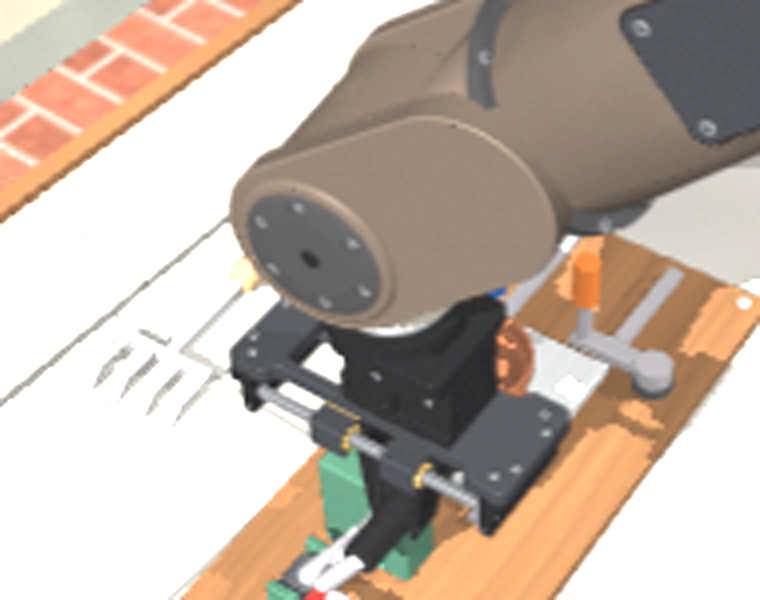

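move_arm([
  [-0.005,-0.0005,-0.003,0,0,0,-1],
  [-0.01,-0.0005,-0.006,0,0,0,-1],
  [-0.01,-0.0005,-0.006,0,0,0,-1],
])

```text
t: 14.55
eef_pos: [478.6, 150.7, 152.6]
tcp_rot: [1.651, 1.557, 0.151]
ft_force: [16.1, 1.6, 11.5]
opening: 0.228
```

move_arm([
  [-0.005,0,-0.001,0,0,0,-1],
  [-0.005,0,-0.001,0,0,0,-1],
  [-0.005,0,-0.001,0,0,0,-1],
  [-0.005,0,-0.001,0,0,0,-1],
])

```text
t: 14.95
eef_pos: [478.2, 150.7, 152.3]
tcp_rot: [1.626, 1.548, 0.125]
ft_force: [36.0, 0.9, 4.7]
opening: 0.233
```

```bash
python3 -c "
from h import *
s=st()
for n in ('top','side'):
    c=read_camera(n);i=c['img'].copy();x0,y0=(180,160) if n=='side' else (190,150)
    for x in blobs(i,(6,170,120),(18,255,255))[0]:
        if n=='top' and 300<x[0][0]<350 and 200<x[0][1]<250: print('peg', L(plane(c,x[0],112)))
    for x in blobs(i,(108,150,50),(125,255,255))[0]:
        if n=='top' and 290<x[0][0]<350 and 180<x[0][1]<250: print('knob', L(plane(c,x[0],120)))
    o=cv2.resize(i[y0:y0+150,x0:x0+190],None,fx=4,fy=4,interpolation=cv2.INTER_CUBIC)
    cv2.imwrite(f'pics/{n}20.png',cv2.convertScaleAbs(o,alpha=1.3,beta=15))"
```

```text
t 14.95 tcp [478.2 150.7 152.3] local [-81.4 171.9] F [36.   0.9  4.7] op 0.233 jawyaw 4.0 tool x [ 0.023  0.003 -1.   ] q [ 0.17  0.36  1.92 -0.    0.84  0.11]
peg [ -25.82670062 -126.06226727]
knob [ 27.55939371 -83.86578422]
```

View pics/side20.png

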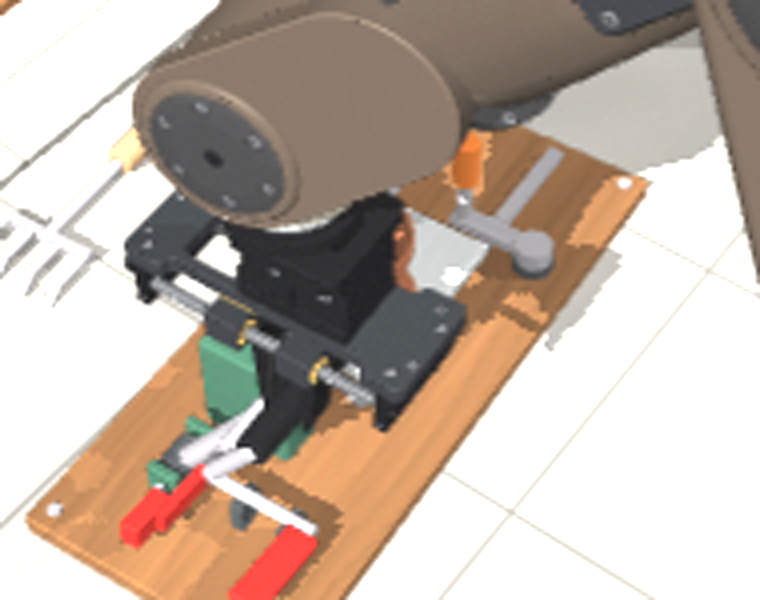

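View pics/top20.png

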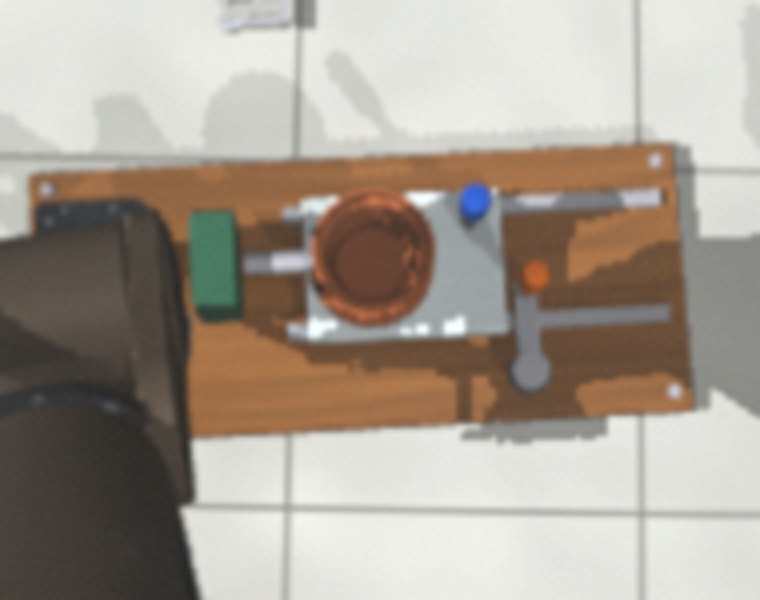

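move_arm([
  [0.004,0,0,0,0,0,-1],
  [0.004,0,0,0,0,0,-1],
  [0.004,0,0,0,0,0,-1],
  [0.004,0,0,0,0,0,-1],
  [0.004,0,0,0,0,0,-1],
  [0.004,0,0,0,0,0,-1],
])

```text
t: 15.65
eef_pos: [478.4, 150.7, 152.4]
tcp_rot: [1.652, 1.555, 0.151]
ft_force: [15.7, 0.6, 20.5]
opening: 0.222
```

```bash
python3 -c "
from h import *
s=st(); c=read_camera('side');c=read_camera('side'); c=read_camera('side'); st()"
```

```text
t 15.65 tcp [478.4 150.7 152.4] local [-81.2 171.8] F [15.7  0.6 20.5] op 0.222 jawyaw 4.0 tool x [ 0.015  0.002 -1.   ] q [ 0.17  0.36  1.91 -0.    0.85  0.1 ]
t 15.8 tcp [478.4 150.7 152.4] local [-81.2 171.8] F [15.7  0.9 20.7] op 0.225 jawyaw 4.0 tool x [ 0.015  0.002 -1.   ] q [ 0.17  0.36  1.91 -0.    0.85  0.1 ]
```

The lever is steady at its stop and the force is moderate, so I'm handing in.

```bash
python3 -c "
from h import *
print(job_done()); st()"
```

```text
the job is handed in; nothing more can be done
None
the job is handed in; nothing more can be done
```

I did all four steps in order and handed the job in at about 15.8 s, still gripping the lever at its stop; `job_done` gives no verdict, so success isn't confirmed.

- **Carriage:** It stopped against about 55 N. The knob had moved about 85 mm, which fits a start near 0.035 m if the stop was home. It had not moved at the last look.
- **Latch:** The peg was at clamp (-26, -126) mm, about 1.55 rad.
- **Catch:** The last side picture shows both red parts lying flat.
- **Lever:** The grip was at clamp x -81 mm; the stop is at -82, so the lever was at about 0.9 rad. The hand was closed on the 22 mm bar (opening 0.22). The wrist read about 16 N back along x and 20 N upward, steady, and the pad was pressing the pot.
- **Bystanders:** I saw no contact with them and steered clear, but I did not measure their positions again at the end.

**What went wrong:** The first push of the carriage rode up on top of the knob and dragged it back about 17 mm. The fingertips looked 15–20 mm higher in the pictures than the reported TCP. I didn't find out why; I worked lower from then on, and that push and the later steps went cleanly.

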